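# Load the padlock feed rail

## Robot

A 6-joint arm with a two-finger parallel gripper is mounted at the origin on a cart in front of the work surface, level with it; the furniture and walls round the work are solid. World frame = base frame: x ahead of the robot, y to its left, z up, the work surface at z = 0. Lengths are in mm, angles in rad, forces in N, time in s.
With the tool pointing down it reaches from about 350 to 950 mm from the base axis. Payload 17.4 kg.
Tool frame: the origin (TCP) lies midway between the tips of the shut fingers; the grasp point (between the pads) lies behind it (r.grip_depth is the z of the grasp point in the tool frame, in mm); z points along the fingers, y is the line along which they close (so a half turn about z gives the same grasp; the last joint's range is limited). The gripper opens to 93 mm and grips with 3 to 60 N. Pads are 15 mm wide; open, the fingers measure 128 mm over their backs; the gripper's body (75 mm by 188 mm) begins 65 mm behind the grasp point.
Start: joints at [-1.139, 0.116, 1.442, -0, 1.584, -0.038], TCP at [305.57, -601.88, 218.646] pointing down, gripper open.
Joint ranges: [-2.83, 2.83], [-0.83, 2.19], [0.07, 2.5], [-1.14, 4.28], [0.01, 3], [-2.97, 2.97]. Speed limits (rad/s): [1.89, 1.89, 2.22, 3.14, 3.14, 3.14].

## Interface

Orientations are given as [roll, pitch, yaw] about the fixed x, y, z axes, in that order (R = Rz(yaw) Ry(pitch) Rx(roll)).
In Python, from plant import sense, read_camera, r gives the robot as it stands.
- The arm moves only by the tool move_arm, never from a script. Its argument "commands" is a list of rows, each a list of 2 entries, a list of its own where there are three numbers: the shift along the tool's x, y, z in mm, then the turn about the tool's z in rad. A call has 1 to 10 rows; each row shifts and turns the commanded pose from where the row before left it, along the tool's axes as they then stand; what a row does not reach is not made up. A row lasts 1/8 s, in which the tool goes at most 62.5 mm and 10.7 degrees, less where a joint would pass 70% of its speed; a pose out of reach is approached as far as the arm can. A call with a gripper value outside its range is refused whole. "claw" is the opening in per cent of the stroke, from 0 (shut) to 100 (fully open), set as the call begins (left out, the last holds). The fingers move at their own pace and stop on an object; "newtons" is the grip in N (left out, the last holds). Time passes only in rows, so rows that do not move let the fingers close. It gives the time, the measured TCP pose, the force, the opening and the grip force at its end, in the units of the state.
- sense(): the state, without advancing time (a new reading comes with each control period).
- read_camera(name): name is "side" or "top"; returns a dict with "frame" (420x560x3 uint8, blue, green, red), "fx", "fy", "cx", "cy" (pixels), "cam_to_world" (4x4, takes a point from camera to world coordinates). Camera axes: x right, y down, z forward; pixel columns grow to the right and rows downward; lengths in mm; the calibration is good to about 2 mm. A picture is of the moment at which its call begins. There is no depth.
- r.hand_in(): hands the job in; it is judged then, once.
The state is a dict: "t": time; "qpos": joint angles; "qvel": joint speeds; "tau": joint torques, N m; "ee_pos": TCP position; "tool_rot": TCP orientation; "contact_force": force on the tool from outside, world axes, zero at the start; "wrist_torque": the same for the moment, N m; "opening": opening from 0.0 (shut) to 1.0 (fully open); "grip_force": force on a finger pad.
Only numpy, scipy, OpenCV 4.12 (cv2) and the standard library are available. Lean on these libraries where they do the work, as an engineer would, in place of code of your own. Each camera call takes 0.05 s, during which the arm holds its last target. There are 200 camera calls.

## Task

Load the two large padlocks standing on the table into the sloping feed rail through its raised end, with all maker's plates on the robot's side of the rail like the one already in it, and push the row down until the padlock that has hung up part-way rests against the stop pad at the bottom, the other two close up behind it and the spring pawl snapped back in behind the last. The stop is screwed in to a different depth each time, so feel for it and bring the row firmly up against it, without ramming it or jamming a padlock in the rail; let go of the padlocks, and leave the two small ones where they stand.

Things in the scene. Friction and masses are not known exactly. Their poses are not given: they have to be found in the camera images.
- lock_1_mid (a point): First large padlock to load, upright on the plywood table (its top is 125 mm above z = 0): plain grey steel, 48 mm wide, 21 thick, 70 tall. This point is its centre, 35 mm above its underside. Axes: -x points out of the face with the maker's plate, y along the 48 mm width, z up through the shackle.
- lock_2_mid (a point): Second large padlock to load, same model, point and axes as lock_1, upright on the table; its plate faces away from the robot. The two go in in either order.
- lock_in_rail_mid (a point): The padlock already in the rail, same model, point and axes, plate to the robot's side. It has stuck with its leading face 32 mm above the end plate, 10 to 25 mm short of the stop pad, and must stay the lowest of the row.
- lock_1: lock_1, centre of its underside. Body 48 x 21 x 40.5 mm high; above it a U shackle of 7 mm thick bar, 36 mm wide. The shackle's crown (57 to 70 mm above the underside) can be gripped at its middle, across the 7 mm thickness. Mass 0.11 to 0.23 kg.
- lock_2: lock_2, centre of its underside; same model as lock_1.
- lock_in_rail: The padlock in the rail, centre of its underside; same model as lock_1.
- lock_1_plate (a point): Point on the plate face of lock_1, 18 mm above its underside, 10 mm from its mid-plane.
- lock_2_plate (a point): Point on the plate face of lock_2, 18 mm above its underside.
- lock_in_rail_plate (a point): Point on the plate face of the padlock in the rail, 18 mm above its underside.
- rail: Aluminium C-channel on a fixed stand, sloping 0.35 rad. Origin: on the channel floor's centre line at the inner face of the end plate, the floor's lowest point, 32 mm above the table top. y points downhill along it, x across it away from the robot, z square off the floor. Inside 24.5 mm wide. The padlocks travel with their 48 mm width along y, so they stand 48 mm apart when closed up.
- end_stop: Steel end plate; origin and axes as the rail's. It carries the stop: a round rubber pad (18 mm, 20 mm above the floor) on a bolt, its face 7 to 22 mm uphill of the plate, differing each time and NOT given: to be felt. The pad yields 3 mm under 2 N, then is solid. Moving the row takes 3 to 8 N; stop when the push has risen by 10 to 15 N; 30 N rams the stop.
- rail_lips (a point): Middle of the slot between the two lips that close the channel's top, at their upper face, 45.5 mm above the floor (inside height 42.5). The 13 mm slot lets the shackles through. Lips run from y = -210 to -74 mm in the rail's frame; further down it is open on top. Same axes as the rail.
- mouth (a point): Centre of the mouth, 20 mm above the channel floor, at y = -210 mm in the rail's frame, where the lips begin (their ends are bent up to 49 mm above the floor and reach 12 mm further uphill). Same axes as the rail. Friction (coefficient 0.5 to 0.7) is too high for a padlock to slide down by itself; it has to be pushed.
- apron (a point): Middle of the open loading apron, on its floor, at y = -248 mm in the rail's frame: the channel's floor carried on uphill, y = -286 to -210 mm, without lips, between guide walls 23 mm high that open from 24.5 mm apart at the mouth to 44 mm. A padlock can be set down here from above. Same axes as the rail.
- pawl (a joint): Spring pawl, a steel leaf in the robot-side wall, hinged at y = -201 mm (rail frame); its tip at y = -167.5 mm stands 7.5 mm inside the channel at rest (0 rad). A padlock sliding down presses it aside (about 0.3 rad, 1 to 2 N at the tip); it springs back behind. A full row of three at the stop clears it by 1.5 to 20 mm.
- small_lock_1_mid (a point): Small brass padlock, 42 mm wide, 19 thick, 65 tall, among the large ones; leave it standing. Point: its centre.
- small_lock_2_mid (a point): Small brass padlock, 36 mm wide, 19 thick, 60 tall, behind the others; leave it standing. Point: its centre.

How it is judged (in metres and radians):
On the way, in this order (a step that is already met when the one before it is completed fails the run):
1. one of the two padlocks has gone in past the pawl, plate to the robot's side (((y of lock_1_mid in the frame of rail between -0.143 and -0.066 m and x of lock_1_mid in the frame of rail between -0.005 and 0.005 m and z of lock_1_mid in the frame of rail between 0.029 and 0.041 m and angle between the z axis of lock_1_mid and the z axis of rail, either way round below 0.1 rad and x of lock_1_plate in the frame of rail below -0.005 m) or (y of lock_2_mid in the frame of rail between -0.143 and -0.066 m and x of lock_2_mid in the frame of rail between -0.005 and 0.005 m and z of lock_2_mid in the frame of rail between 0.029 and 0.041 m and angle between the z axis of lock_2_mid and the z axis of rail, either way round below 0.1 rad and x of lock_2_plate in the frame of rail below -0.005 m))), for 0.2 s.
2. both padlocks are in past the pawl, plates to the robot's side (y of lock_1_mid in the frame of rail between -0.143 and -0.066 m and x of lock_1_mid in the frame of rail between -0.005 and 0.005 m and z of lock_1_mid in the frame of rail between 0.029 and 0.041 m and angle between the z axis of each of lock_1_mid, lock_2_mid and the z axis of rail, either way round below 0.1 rad and x of each of lock_1_plate, lock_2_plate in the frame of rail below -0.005 m and y of lock_2_mid in the frame of rail between -0.143 and -0.066 m and x of lock_2_mid in the frame of rail between -0.005 and 0.005 m and z of lock_2_mid in the frame of rail between 0.029 and 0.041 m), for 0.2 s.
At the end, for the whole second after the job is handed in: The padlock first in the rail is lowest and rests against the stop pad; the other two are behind it, each within 2.5 mm of touching the next, the last clear of the pawl; all square on the channel floor, plates to the robot's side, at rest and let go; pawl within 0.08 rad of rest (all of step 2 and y of lock_in_rail_mid in the frame of rail between -0.052 and 0 m and x of lock_in_rail_mid in the frame of rail between -0.005 and 0.005 m and z of lock_in_rail_mid in the frame of rail between 0.029 and 0.041 m and angle between the z axis of lock_in_rail_mid and the z axis of rail, either way round below 0.1 rad and x of lock_in_rail_plate in the frame of rail below -0.005 m and distance between lock_1_mid and lock_2_mid below 0.0505 m and (distance between lock_in_rail_mid and lock_1_mid below 0.0505 m or distance between lock_in_rail_mid and lock_2_mid below 0.0505 m) and contact force between lock_in_rail and end_stop above 0.15 N and value of joint pawl below 0.08 rad and linear speed of each of lock_in_rail, lock_1, lock_2 below 0.02 m/s).
It fails at once if a small padlock was shifted by more than 30 mm (distance of any of small_lock_1_mid, small_lock_2_mid from where it was at the start of the episode above 0.03 m).
It fails at once if the stop was rammed: more than 30 N on it (contact force between lock_in_rail and end_stop above 30 N).
It fails at once if a padlock was jammed against the rail with more than 80 N in all (contact force between any of lock_in_rail, lock_1, lock_2 and rail above 80 N).
It also fails if it takes over 64 s, if anything falls off the work surface, if the arm or the gripper's body presses on something with over 40 N, if the wrist force passes 120 N, or if a joint passes its speed limit or range.

## Working session

There is one attempt and no reset: what is moved stays moved. The work goes in short steps, Python scripts to look and compute and a tool call to move; the robot and the scene stay as the last step left them, time stands still between calls to the robot, and variables do not carry over. Pictures are saved under pics/ and viewed, at most 10 in all, crops included, and the job is handed in when it is done.

Besides the shell and the picture viewer there is one more tool, called after "Emit:" as name(argument=value, ...) on one line, values as JSON. move_arm: Moves the arm, as the interface text tells. Its arguments: {"type":"object","properties":{"commands":{"type":"array"},"claw":{"type":"number"},"newtons":{"type":"number"}},"required":["commands"]}

```bash
ls; mkdir -p pics
python3 - <<'E'
from plant import sense, read_camera, r
import cv2,numpy as np
np.set_printoptions(precision=3,suppress=True)
s=sense();print(s, r.grip_depth)
for n in("side","top"):
    c=read_camera(n);cv2.imwrite(f"pics/{n}0.png",c["frame"]);print(n,c["fx"],c["fy"],c["cx"],c["cy"]);print(np.array(c["cam_to_world"]))
    cv2.imwrite(f"pics/{n}0b.png",cv2.resize(c["frame"],(800,600),interpolation=cv2.INTER_CUBIC))
E
```

```text
pics
{'t': 0.0, 'qpos': array([-1.139,  0.116,  1.442, -0.   ,  1.584, -0.038]), 'qvel': array([ 0.   ,  0.001, -0.   ,  0.001, -0.001,  0.001]), 'tau': array([ -0.003, -72.128, -62.261,   0.078,   0.024,  -0.   ]), 'ee_pos': array([ 305.456, -601.706,  217.91 ]), 'tool_rot': array([-3.14,  0.  ,  0.47]), 'contact_force': array([-0.127, -0.086,  0.609]), 'wrist_torque': array([ 0.006, -0.007,  0.03 ]), 'grip_force': 0.0, 'opening': 0.9999778783609068} -18.8
side 447.6925995838737 447.6925995838737 278.1301197940961 203.4358857449481
[[ -0.975  -0.142   0.173 321.254]
 [ -0.224   0.568  -0.792 813.359]
 [  0.014  -0.81   -0.586 835.028]
 [  0.      0.      0.      1.   ]]
top 463.304171136383 463.304171136383 279.90229866960357 210.52664751222795
[[  -0.011   -0.985    0.174  270.972]
 [  -1.       0.012    0.004  -56.235]
 [  -0.005   -0.174   -0.985 1462.87 ]
 [   0.       0.       0.       1.   ]]
```

View pics/side0b.png

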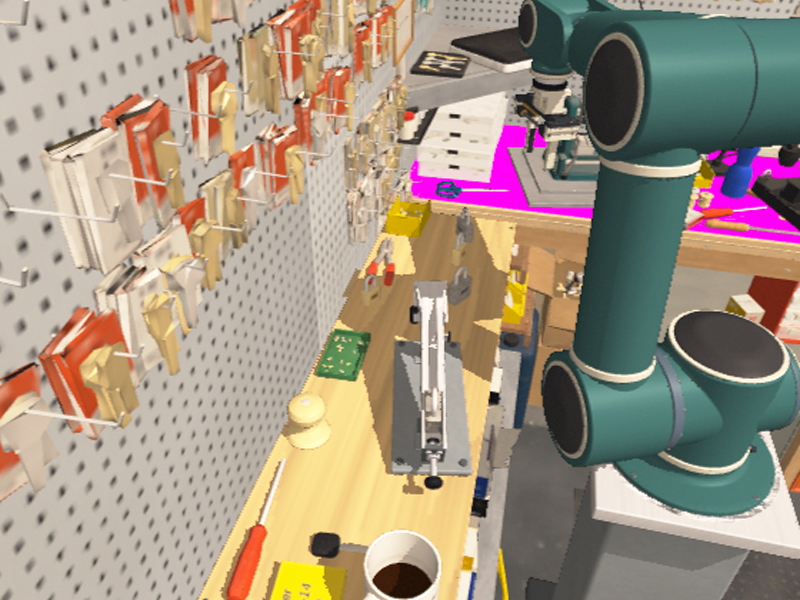

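View pics/top0b.png

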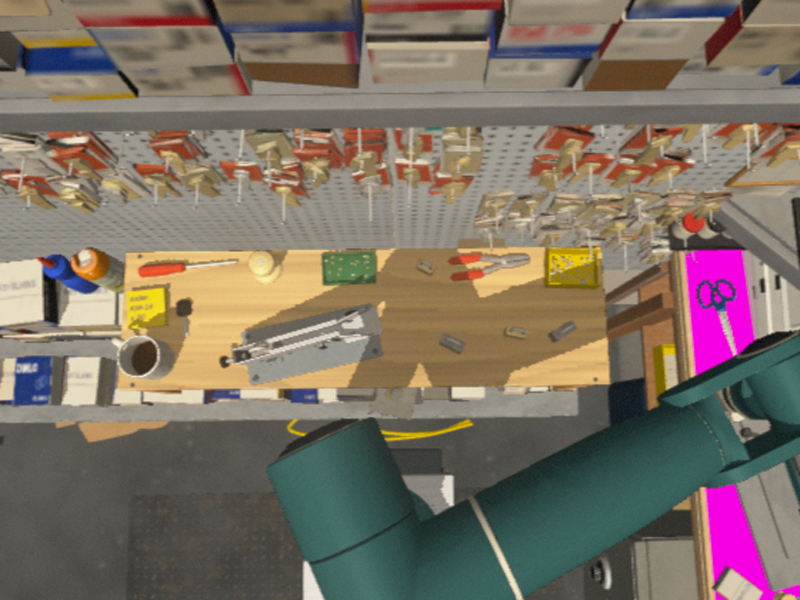

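Side view: rail in the middle with its low end at the bottom (433,470), grey locks at (458,285) and (463,225), brass ones between. Top view (800 px scale): rail from (240,357) to (365,318), large locks at (452,343) and (563,330), small ones at (517,332) and (426,267).

```bash
cat > h.py <<'E'
import cv2,numpy as np
from plant import sense, read_camera, r
np.set_printoptions(precision=2,suppress=True)
def crop(im,x0,y0,x1,y1,k,step=10):
    c=cv2.resize(im[y0:y1,x0:x1],None,fx=k,fy=k,interpolation=cv2.INTER_CUBIC)
    for x in range(-(-x0//step)*step,x1,step):
        cv2.line(c,((x-x0)*k,0),((x-x0)*k,5),(0,0,255),1);cv2.putText(c,str(x),((x-x0)*k+1,14),0,.35,(0,0,255),1)
    for y in range(-(-y0//step)*step,y1,step):
        cv2.line(c,(0,(y-y0)*k),(5,(y-y0)*k),(0,0,255),1);cv2.putText(c,str(y),(6,(y-y0)*k+4),0,.35,(0,0,255),1)
    return c
def ray(c,u,v):
    T=np.array(c["cam_to_world"]);d=T[:3,:3]@np.array([(u-c["cx"])/c["fx"],(v-c["cy"])/c["fy"],1.]);return T[:3,3],d
def onz(c,u,v,z):
    o,d=ray(c,u,v);return o+d*(z-o[2])/d[2]
def proj(c,p):
    T=np.array(c["cam_to_world"]);q=T[:3,:3].T@(np.asarray(p,float)-T[:3,3]);return np.array([c["cx"]+c["fx"]*q[0]/q[2],c["cy"]+c["fy"]*q[1]/q[2]])
def tri(c1,p1,c2,p2):
    o1,d1=ray(c1,*p1);o2,d2=ray(c2,*p2)
    s=np.linalg.lstsq(np.c_[d1,-d2],o2-o1,rcond=None)[0];a=o1+s[0]*d1;b=o2+s[1]*d2
    return (a+b)/2,np.linalg.norm(a-b)
E
python3 - <<'E'
from h import *
t=cv2.imread("pics/top0.png");s=cv2.imread("pics/side0.png")
a=crop(t,150,205,283,280,6);b=crop(t,290,215,423,240,6)
cv2.imwrite("pics/topc.png",np.vstack([a,b]))
cv2.imwrite("pics/sidec.png",np.hstack([crop(s,268,190,336,340,4,10),crop(s,245,140,360,215,4,10)[:, :].copy() if 0 else cv2.copyMakeBorder(crop(s,255,140,360,215,5,10),0,600-375,0,0,cv2.BORDER_CONSTANT)]))
E
```

```text
(no output)
```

View pics/topc.png

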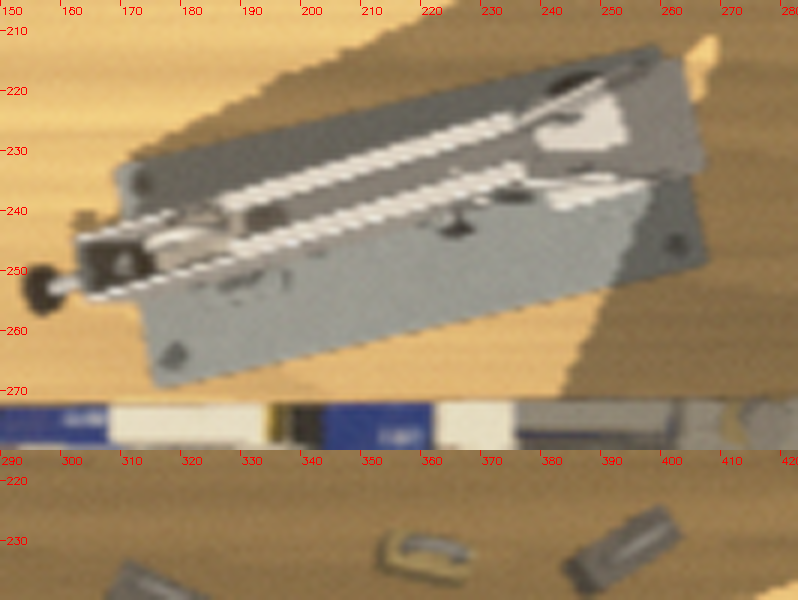

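View pics/sidec.png

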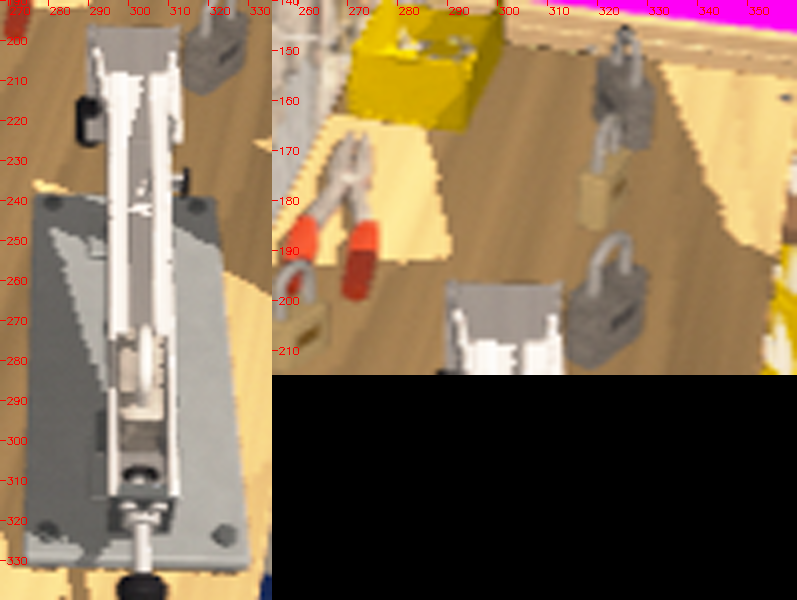

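Top crop: lips run from (235,229) at the mouth to (188,242) at their lower end, apron to x≈266; lock 2 at about (394,232). Side crop: lips from (301,208) to (302,273), plate of lock 1 visible at (323,203).

```bash
cat > fit.py <<'E'
from h import *
from scipy.optimize import least_squares,minimize
C={n:read_camera(n) for n in("top","side")}
def RT(x,y,yaw,sl=0.35,z=157.):
    # rail frame: y downhill
    d=np.array([np.cos(yaw),np.sin(yaw),0])  # horizontal downhill direction
    Y=d*np.cos(sl)-np.array([0,0,np.sin(sl)]);Z=d*np.sin(sl)+np.array([0,0,np.cos(sl)]);X=np.cross(Y,Z)
    return np.c_[X,Y,Z],np.array([x,y,z])
obs=[("top",(0,-222,49),(235.4,229.2)),("top",(0,-74,45.5),(188,242.2)),("side",(0,-222,49),(301.5,208)),("side",(0,-74,45.5),(302,273))]
def f(p):
    R,t=RT(*p);return np.concatenate([proj(C[n],R@np.array(q)+t)-np.array(o) for n,q,o in obs])
s=least_squares(f,[420,150,1.5]);print("rail",s.x,s.fun);R,t=RT(*s.x)
np.savez("rail.npz",p=s.x)
# locks: silhouette fit
def pts():
    b=[(x,y,z) for x in(-10.5,10.5) for y in(-24,24) for z in(0,40.5)]
    a=np.linspace(0,np.pi,13);sh=[(x,rr*np.cos(q),40+(30-18)+rr*np.sin(q)) for rr in (18,) for q in a for x in(-3.5,3.5)]
    return np.array(b),a
B,A=pts()
def mask(c,p,k=4,win=None):
    x,y,yaw=p;Rz=np.array([[np.cos(yaw),-np.sin(yaw),0],[np.sin(yaw),np.cos(yaw),0],[0,0,1]])
    m=np.zeros((420,560),np.float32)
    x0,y0,x1,y1=win;m=np.zeros(((y1-y0)*k,(x1-x0)*k),np.uint8)
    P=lambda q:((np.array([proj(c,Rz@np.array(v)+[x,y,125]) for v in q])+.5-[x0,y0])*k*16).astype(np.int32)
    cv2.fillConvexPoly(m,cv2.convexHull(P(B)),255,shift=4)
    path=[(14.5,38),(14.5,52)]+[(14.5*np.cos(q),52+14.5*np.sin(q)) for q in A]+[(-14.5,52),(-14.5,38)]
    for i in range(len(path)-1):
        seg=[(xx,path[j][0]*g,path[j][1]+ (0 if path[j][1]<=52 else (g-1)*14.5)) for j in(i,i+1) for xx in(-3.5,3.5) for g in(.76,1.24)]
        cv2.fillConvexPoly(m,cv2.convexHull(P(seg)),255,shift=4)
    return cv2.resize(m,(x1-x0,y1-y0),interpolation=cv2.INTER_AREA)/255.
def fit(g,wins):
    tg={}
    for n,w in wins.items():
        x0,y0,x1,y1=w;im=C[n]["frame"][y0:y1,x0:x1].astype(float)
        tg[n]=(1-np.clip((im[...,2]/(im[...,0]+1)-1.15)/.35,0,1))
        cv2.imwrite(f"pics/m_{n}_{int(g[1])}.png",(cv2.resize(tg[n],None,fx=6,fy=6)*255).astype(np.uint8))
    cost=lambda p:sum(((mask(C[n],p,win=w)-tg[n])**2).sum() for n,w in wins.items())
    best=None
    for dy in np.arange(-.6,.61,.3):
        q=minimize(cost,[g[0],g[1],g[2]+dy],method="Nelder-Mead",options=dict(initial_simplex=[[g[0],g[1],g[2]+dy],[g[0]+6,g[1],g[2]+dy],[g[0],g[1]+6,g[2]+dy],[g[0],g[1],g[2]+dy+.2]],maxiter=90))
        if best is None or q.fun<best.fun:best=q
    print("cost",best.fun,{n:v.sum() for n,v in tg.items()});return best.x
if __name__=="__main__":
    T=C["top"]
    g1=onz(T,316,240,160);g2=onz(T,394,231.5,160);print(g1,g2)
    l1=fit([g1[0],g1[1],-.3],{"top":(300,228,332,252),"side":(310,182,338,215)})
    l2=fit([g2[0],g2[1],.6],{"top":(376,218,410,246),"side":(312,140,335,172)})
    print("l1",l1,"l2",l2);np.savez("locks.npz",l1=l1,l2=l2)
    ims={n:C[n]["frame"].copy() for n in C}
    def ov(n,win,k,mk):
        x0,y0,x1,y1=win;c=crop(ims[n],x0,y0,x1,y1,k)
        for l in(l1,l2):
            m=(cv2.resize(mask(C[n],l,win=win),None,fx=k,fy=k)>.5).astype(np.uint8)
            cv2.drawContours(c,cv2.findContours(m,0,2)[0],-1,(0,255,0),1)
        for q in [((-6.5,-222,49),(-6.5,-74,45.5)),((6.5,-222,49),(6.5,-74,45.5)),((-12.25,-74,45.5),(12.25,-74,45.5)),((-12.25,0,0),(12.25,0,0)),((-12.25,0,0),(-12.25,-74,0)),((12.25,0,0),(12.25,-74,0)),((-22,-286,0),(22,-286,0)),((-22,-286,23),(-12.25,-210,23)),((22,-286,23),(12.25,-210,23))]:
            a,b=[tuple(((proj(C[n],R@np.array(v)+t)+.5-[x0,y0])*k).astype(int)) for v in q];cv2.line(c,a,b,(255,0,255),1)
        return c
    a=ov("top",(150,208,283,260),6,0);b=ov("top",(300,218,410,250),6,0)
    b=cv2.copyMakeBorder(b,0,0,0,a.shape[1]-b.shape[1],0);cv2.imwrite("pics/ovt.png",np.vstack([a,b]))
    a=ov("side",(285,190,333,330),4,0);b=ov("side",(300,140,340,215),7,0)
    b=cv2.copyMakeBorder(b,0,a.shape[0]-b.shape[0],0,0,0);cv2.imwrite("pics/ovs.png",np.hstack([a,b]))
E
time python3 fit.py
```

```text
rail [395.32 251.08   1.77] [-0.02 -0.52 -0.95  0.04  0.43 -0.62  0.1  -0.39]
[ 415.46 -152.56  160.  ] [ 437.06 -373.72  160.  ]
cost 114.04953940168441 {'top': np.float64(99.26482302378949), 'side': np.float64(301.814307717894)}
cost 117.82330687769917 {'top': np.float64(95.98939582978477), 'side': np.float64(247.04757206623117)}
l1 [ 416.42 -153.56   -0.31] l2 [ 438.44 -373.98    0.4 ]
real	0m13.649s
user	0m10.624s
sys	0m0.497s
```

View pics/ovt.png

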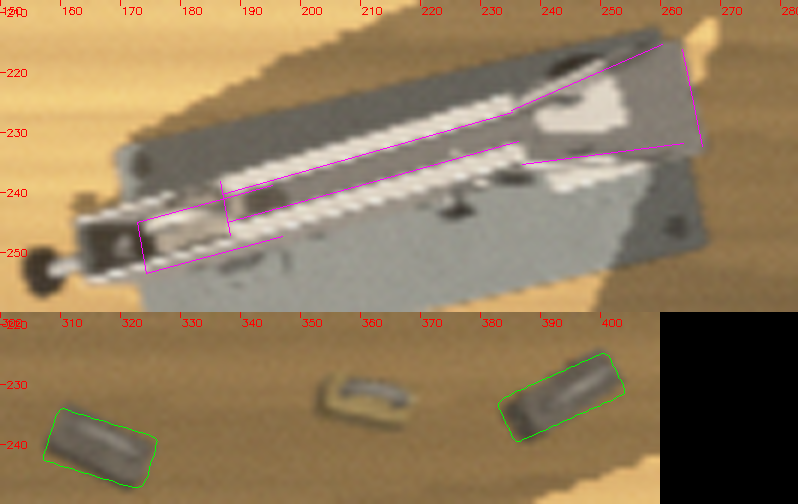

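View pics/ovs.png

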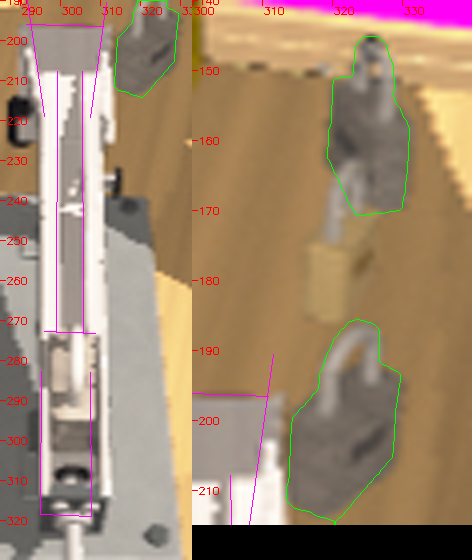

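Overlay agrees with the rail (apron end, end plate at x≈174) and both locks; the dark plate of lock 2 shows on its far side at (321,159), lock 1's on the robot side at (325,204). Now plan moves.

```bash
cat > plan.py <<'E'
from h import *
import sys
def plan(tgt,n,Y0=None):
    s=sense();p=s["ee_pos"];Y=s["tool_rot"][2]
    dY=(tgt[3]-Y);k=dY/n;d=(np.array(tgt[:3])-p)/n;rows=[]
    for i in range(n):
        a=Y+k*i;rows.append([[round(float(v),1) for v in (d[0]*np.cos(a)+d[1]*np.sin(a),d[0]*np.sin(a)-d[1]*np.cos(a),-d[2])],round(-k,3)])
    print("t",s["t"],"pos",p,"rot",s["tool_rot"],"f",s["contact_force"],"q",s["qpos"]);print(str(rows).replace(" ",""))
if __name__=="__main__":
    a=[float(v) for v in sys.argv[1:]];plan(a[:4],int(a[4]))
E
python3 plan.py 416.4 -153.6 240 1.26 10
python3 - <<'E'
from h import *
c=read_camera("top")
for a,b in(((177,269),(267,249)),((170,233),(259,212))):
    p,q=onz(c,*a,128),onz(c,*b,128);print(p,q,np.arctan2(p[1]-q[1],p[0]-q[0]))
E
```

```text
t 0.2 pos [ 305.52 -601.78  218.22] rot [-3.14 -0.    0.47] f [-0.45  0.45 -0.67] q [-1.14  0.12  1.44 -0.    1.58 -0.04]
[[[30.2,-34.9,-2.2],np.float64(-0.079)],[[32.8,-32.5,-2.2],np.float64(-0.079)],[[35.3,-29.8,-2.2],np.float64(-0.079)],[[37.5,-26.9,-2.2],np.float64(-0.079)],[[39.5,-23.8,-2.2],np.float64(-0.079)],[[41.3,-20.6,-2.2],np.float64(-0.079)],[[42.8,-17.3,-2.2],np.float64(-0.079)],[[44.0,-13.9,-2.2],np.float64(-0.079)],[[45.0,-10.4,-2.2],np.float64(-0.079)],[[45.7,-6.8,-2.2],np.float64(-0.079)]]
[340.17 245.23 128.  ] [394.58 -13.04 128.  ] 1.7784261019966672
[444.31 268.47 128.  ] [503.15   9.7  128.  ] 1.7943892913331965
```

Emit:
move_arm(commands=[[[30.2, -34.9, -4], -0.079], [[32.8, -32.5, -4], -0.079], [[35.3, -29.8, -4], -0.079], [[37.5, -26.9, -4], -0.079], [[39.5, -23.8, -4], -0.079], [[41.3, -20.6, -2], -0.079], [[42.8, -17.3, 0], -0.079], [[44, -13.9, 0], -0.079], [[45, -10.4, 0], -0.079], [[45.7, -6.8, 0], -0.079]], claw=40)

```text
t: 1.5
ee_pos: [416.4, -152.3, 240.7]
tool_rot: [3.141, 0.0, 1.262]
contact_force: [0.9, -0.2, 0.6]
opening: 0.4
grip_force: 0.0
```

```bash
sed -i 's/round(-k,3)/round(float(-k),3)/' plan.py; python3 plan.py 416.4 -153.6 180 1.26 4; python3 -c "
from h import *
c=read_camera('top');s=read_camera('side')
cv2.imwrite('pics/a1.png',np.hstack([crop(c['frame'],285,200,350,265,6),crop(s['frame'],295,150,360,215,6)]))"
```

```text
t 1.5 pos [ 416.4  -152.29  240.75] rot [3.14 0.   1.26] f [ 0.86 -0.23  0.62] q [-0.41 -0.41  1.88  0.    1.67 -0.1 ]
[[[-0.3,0.1,15.2],0.001],[[-0.3,0.1,15.2],0.001],[[-0.3,0.1,15.2],0.001],[[-0.3,0.1,15.2],0.001]]
```

View pics/a1.png

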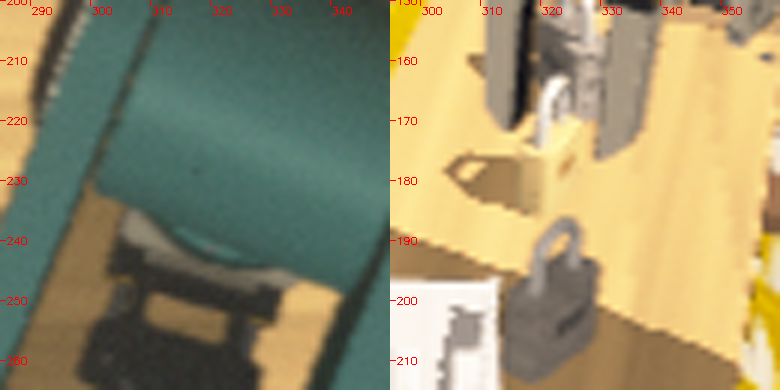

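The open fingers (tips at (318,170), (328,175)) straddle lock 1's shackle at (323,188). Descend and grip.

Emit:
move_arm(commands=[[[-0.3, 0, 15], 0], [[-0.3, 0, 15], 0], [[-0.3, 0, 15], 0], [[-0.3, 0, 15], 0], [[0, 0, 0], 0]])

```text
t: 2.22
ee_pos: [415.4, -155.0, 179.2]
tool_rot: [-3.139, -0.0, 1.259]
contact_force: [0.1, -0.6, 0.7]
opening: 0.404
grip_force: 0.0
```

Emit:
move_arm(commands=[[[0, 0, 0], 0], [[0, 0, 0], 0], [[0, 0, 0], 0], [[0, 0, 0], 0], [[0, 0, 0], 0], [[0, 0, 0], 0]], claw=0, newtons=30)

```text
t: 2.98
ee_pos: [416.1, -154.9, 180.9]
tool_rot: [3.141, 0.0, 1.26]
contact_force: [-0.5, -0.2, 2.9]
opening: 0.059
grip_force: 30.0
```

```bash
python3 -c "print(sorted(__import__('plant').__dict__.keys()))" | head -c 300; python3 plan.py 439 34.9 345 1.775 8
```

```text
['__builtins__', '__cached__', '__doc__', '__file__', '__loader__', '__name__', '__package__', '__spec__', 'r', 'read_camera', 'sense']
t 2.975 pos [ 416.07 -154.94  180.85] rot [3.14 0.   1.26] f [-0.48 -0.18  2.86] q [-0.41 -0.4   1.96 -0.    1.58 -0.1 ]
[[[23.5,-4.5,-20.5],-0.064],[[23.7,-3.0,-20.5],-0.064],[[23.9,-1.5,-20.5],-0.064],[[23.9,0.1,-20.5],-0.064],[[23.8,1.6,-20.5],-0.064],[[23.7,3.1,-20.5],-0.064],[[23.4,4.6,-20.5],-0.064],[[23.1,6.1,-20.5],-0.064]]
```

Emit:
move_arm(commands=[[[0, 0, -30], 0], [[10, -2, -40], -0.064], [[20, -3, -40], -0.064], [[30, -3, -30], -0.064], [[35, -1, -24], -0.064], [[35, 1, 0], -0.064], [[27, 3, 0], -0.064], [[18, 5, 0], -0.064], [[14, 5, 0], -0.067]])

```text
t: 4.1
ee_pos: [437.2, 35.9, 344.4]
tool_rot: [-3.141, -0.0, 1.778]
contact_force: [0.3, -0.0, -1.1]
opening: 0.063
grip_force: 30.0
```

```bash
python3 plan.py 439 34.9 310 1.775 4;python3 -c "
from h import *
s=read_camera('side')
cv2.imwrite('pics/a2.png',crop(s['frame'],270,140,350,240,6))"
```

```text
t 4.1 pos [437.24  35.91 344.43] rot [-3.14 -0.    1.78] f [ 0.3  -0.01 -1.11] q [ 0.02 -0.41  1.71  0.    1.84 -0.18]
[[[-0.3,0.4,8.6],0.001],[[-0.3,0.4,8.6],0.001],[[-0.3,0.4,8.6],0.001],[[-0.3,0.4,8.6],0.001]]
```

View pics/a2.png

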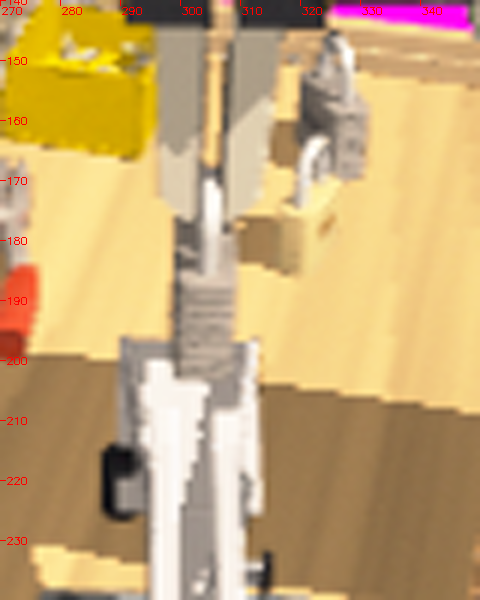

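Side crop: lock 1 hangs over the apron, body centre x≈303, slot centre about 302.5–303; well lined up. Lower it onto the apron.

Emit:
move_arm(commands=[[[-0.3, 0.2, 10], 0], [[-0.3, 0.2, 10], 0], [[-0.3, 0.2, 10], 0], [[0, 0, 4], 0], [[0, 0, 2], 0], [[0, 0, 0], 0]])

```text
t: 4.9
ee_pos: [438.0, 34.3, 308.8]
tool_rot: [3.141, 0.0, 1.775]
contact_force: [-0.6, 0.1, -1.5]
opening: 0.06
grip_force: 30.0
```

Emit:
move_arm(commands=[[[0, 0, 1], 0], [[0, 0, 1], 0], [[0, 0, 1], 0], [[0, 0, 0], 0]], newtons=8)

```text
t: 5.4
ee_pos: [437.9, 34.3, 305.6]
tool_rot: [-3.142, -0.0, 1.775]
contact_force: [0.3, -0.2, -1.0]
opening: 0.067
grip_force: 8.0
```

Emit:
move_arm(commands=[[[0, 0, 1], 0], [[0, 0, 1], 0], [[0, 0, 1], 0], [[0, 0, 0], 0]])

```text
t: 5.9
ee_pos: [438.0, 34.3, 302.6]
tool_rot: [-3.142, 0.0, 1.775]
contact_force: [0.3, -0.1, -2.2]
opening: 0.066
grip_force: 8.0
```

Emit:
move_arm(commands=[[[0, 0, 1], 0], [[0, 0, 1], 0], [[0, 0, 0], 0]])

```text
t: 6.28
ee_pos: [438.1, 34.6, 301.5]
tool_rot: [3.14, -0.0, 1.775]
contact_force: [-0.1, 1.8, 4.5]
opening: 0.068
grip_force: 8.0
```

Emit:
move_arm(commands=[[[0, 0, 1], 0], [[0, 0, 1], 0], [[0, 0, 0], 0]])

```text
t: 6.65
ee_pos: [438.2, 34.7, 300.0]
tool_rot: [3.139, -0.0, 1.775]
contact_force: [-1.1, 4.1, 9.3]
opening: 0.068
grip_force: 8.0
```

Emit:
move_arm(commands=[[[0, 0, 1], 0], [[0, 0, 1], 0], [[0, 0, 0], 0]], newtons=4)

```text
t: 7.02
ee_pos: [438.1, 34.5, 297.3]
tool_rot: [3.14, -0.0, 1.775]
contact_force: [0.2, 2.0, 4.7]
opening: 0.071
grip_force: 4.0
```

Emit:
move_arm(commands=[[[0, 0, 1], 0], [[0, 0, 1], 0], [[0, 0, 0], 0]])

```text
t: 7.4
ee_pos: [438.1, 34.5, 295.1]
tool_rot: [3.141, -0.0, 1.775]
contact_force: [0.7, 2.0, 5.8]
opening: 0.066
grip_force: 4.0
```

Emit:
move_arm(commands=[[[0, 0, 0], 0], [[0, 0, 0], 0], [[0, 0, -1], 0], [[0, 0, 0], 0], [[0, 0, 0], 0]], claw=20)

```text
t: 8.02
ee_pos: [438.0, 34.3, 295.6]
tool_rot: [-3.142, -0.0, 1.775]
contact_force: [0.7, -1.2, -0.2]
opening: 0.201
grip_force: 0.0
```

```bash
python3 -c "
from h import *
s=read_camera('side');c=read_camera('top');f=np.load('rail.npz')['p']
cv2.imwrite('pics/a3.png',np.hstack([crop(s['frame'],280,150,330,230,7),crop(c['frame'],220,190,280,270,7)]))"
```

```text
(no output)
```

View pics/a3.png

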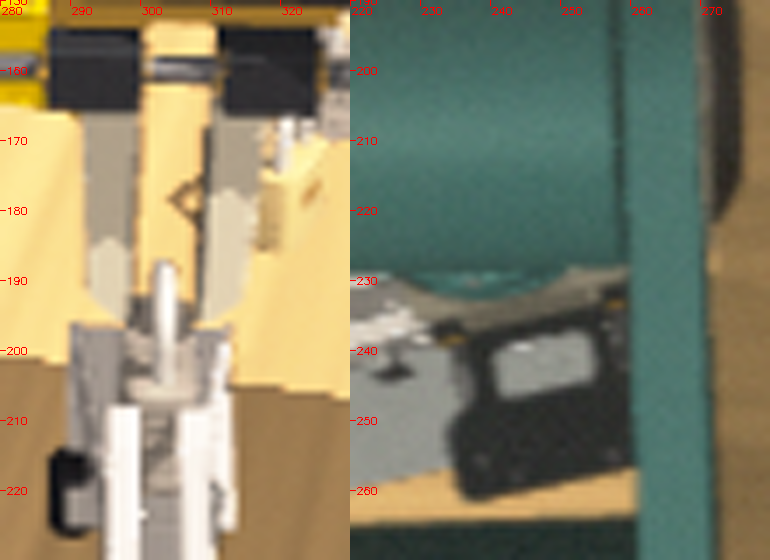

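Lock 1 stands in the apron between the open fingers: shackle crown top at (302,187), front top edge of the body at (302,~198), slot centre (302,210).

```bash
python3 -c "
from h import *
from fit import RT
s=read_camera('side');p=np.load('rail.npz')['p'];R,t=RT(*p)
for y in (-262,-255,-248,-241,-234):
  print(y,[proj(s,R@np.array(q)+t) for q in((0,y,70),(0,y+24,40.5),(0,y+24,0))], R@np.array((0,y,63.5))+t)
"
```

```text
rail [395.32 251.08   1.77] [-0.02 -0.52 -0.95  0.04  0.43 -0.62  0.1  -0.39]
-262 [array([302.36, 186.07]), array([301.71, 203.34]), array([300.8 , 213.62])] [440.51  31.33 306.49]
-255 [array([302.37, 188.76]), array([301.72, 206.07]), array([300.81, 216.3 ])] [439.19  37.77 304.09]
-248 [array([302.39, 191.47]), array([301.73, 208.81]), array([300.81, 219.  ])] [437.86  44.21 301.69]
-241 [array([302.4, 194.2]), array([301.74, 211.59]), array([300.82, 221.71])] [436.54  50.65 299.29]
-234 [array([302.41, 196.96]), array([301.75, 214.38]), array([300.83, 224.45])] [435.22  57.1  296.89]
```

Emit:
move_arm(commands=[[[0, 0.7, -1], 0], [[0, 0, 0], 0], [[0, 0, 0], 0], [[0, 0, 0], 0], [[0, 0, 0], 0]], claw=0, newtons=55)

```text
t: 8.9
ee_pos: [438.7, 34.5, 296.7]
tool_rot: [3.141, 0.0, 1.775]
contact_force: [0.3, -0.4, 1.6]
opening: 0.057
grip_force: 55.0
```

Emit:
move_arm(commands=[[[3.8, 0, 1.4], 0], [[3.8, 0, 1.4], 0], [[3.8, 0, 1.4], 0], [[3.8, 0, 1.4], 0], [[0, 0, 0], 0]])

```text
t: 9.52
ee_pos: [435.3, 49.6, 290.3]
tool_rot: [-3.14, -0.0, 1.775]
contact_force: [-0.5, -0.6, -6.8]
opening: 0.056
grip_force: 55.2
```

Emit:
move_arm(commands=[[[2.8, 0, 1], 0], [[2.8, 0, 1], 0], [[2.8, 0, 1], 0], [[0, 0, 0], 0]])

```text
t: 10.02
ee_pos: [433.7, 57.6, 287.4]
tool_rot: [-3.14, 0.0, 1.775]
contact_force: [1.3, -2.9, -8.9]
opening: 0.052
grip_force: 55.1
```

Emit:
move_arm(commands=[[[0, 0, 1], 0], [[0, 0, 0], 0]])

```text
t: 10.28
ee_pos: [433.9, 57.6, 287.1]
tool_rot: [3.142, -0.0, 1.775]
contact_force: [1.0, -4.3, -6.6]
opening: 0.056
grip_force: 55.2
```

Emit:
move_arm(commands=[[[0, 0, 1], 0], [[0, 0, 0], 0]])

```text
t: 10.52
ee_pos: [434.0, 57.7, 286.8]
tool_rot: [3.14, -0.0, 1.775]
contact_force: [-0.3, -1.0, 4.0]
opening: 0.052
grip_force: 55.2
```

Emit:
move_arm(commands=[[[2.8, 0, 1], 0], [[2.8, 0, 1], 0], [[2.8, 0, 1], 0], [[0, 0, 0], 0]])

```text
t: 11.02
ee_pos: [432.2, 66.2, 283.5]
tool_rot: [3.141, -0.0, 1.775]
contact_force: [0.8, -0.5, 6.4]
opening: 0.057
grip_force: 55.1
```

Emit:
move_arm(commands=[[[2.8, 0, 1], 0], [[2.8, 0, 1], 0], [[2.8, 0, 1], 0], [[0, 0, 0], 0]])

```text
t: 11.52
ee_pos: [430.5, 74.4, 280.3]
tool_rot: [3.141, -0.0, 1.775]
contact_force: [1.3, 0.1, 5.6]
opening: 0.05
grip_force: 55.1
```

Emit:
move_arm(commands=[[[3.8, 0, 1.4], 0], [[3.8, 0, 1.4], 0], [[3.8, 0, 1.4], 0], [[3.8, 0, 1.4], 0], [[0, 0, 0], 0]])

```text
t: 12.15
ee_pos: [427.4, 89.3, 274.7]
tool_rot: [3.141, -0.0, 1.775]
contact_force: [0.2, 0.7, 5.4]
opening: 0.059
grip_force: 55.1
```

Emit:
move_arm(commands=[[[3.8, 0, 1.4], 0], [[3.8, 0, 1.4], 0], [[3.8, 0, 1.4], 0], [[3.8, 0, 1.4], 0], [[0, 0, 0], 0]])

```text
t: 12.78
ee_pos: [424.3, 104.2, 269.1]
tool_rot: [3.141, -0.0, 1.775]
contact_force: [0.4, -0.1, 5.6]
opening: 0.054
grip_force: 55.1
```

Emit:
move_arm(commands=[[[3.8, 0, 1.4], 0], [[3.8, 0, 1.4], 0], [[3.8, 0, 1.4], 0], [[3.8, 0, 1.4], 0], [[0, 0, 0], 0]])

```text
t: 13.4
ee_pos: [421.3, 119.1, 263.5]
tool_rot: [3.141, -0.0, 1.775]
contact_force: [1.1, 0.1, 6.1]
opening: 0.054
grip_force: 55.1
```

Emit:
move_arm(commands=[[[3.8, 0, 1.4], 0], [[3.8, 0, 1.4], 0], [[3.8, 0, 1.4], 0], [[3.8, 0, 1.4], 0], [[3.8, 0, 1.4], 0], [[0, 0, 0], 0]])

```text
t: 14.15
ee_pos: [417.3, 137.7, 256.5]
tool_rot: [3.141, -0.0, 1.775]
contact_force: [0.5, -0.8, 5.8]
opening: 0.052
grip_force: 55.1
```

Emit:
move_arm(commands=[[[3.8, 0, 1.4], 0], [[3.8, 0, 1.4], 0], [[3.8, 0, 1.4], 0], [[3.8, 0, 1.4], 0], [[3.8, 0, 1.4], 0], [[0, 0, 0], 0]])

```text
t: 14.9
ee_pos: [413.5, 156.3, 249.5]
tool_rot: [3.141, -0.0, 1.775]
contact_force: [0.9, -0.4, 6.5]
opening: 0.053
grip_force: 55.1
```

Emit:
move_arm(commands=[[[3.8, 0, 1.4], 0], [[2, 0, 0.7], 0], [[0, 0, -0.8], 0], [[0, 0, 0], 0]])

```text
t: 15.4
ee_pos: [412.2, 161.8, 247.9]
tool_rot: [-3.141, -0.0, 1.775]
contact_force: [-0.6, 1.1, 3.9]
opening: 0.053
grip_force: 55.3
```

Emit:
move_arm(commands=[[[0, 0, 0], 0], [[0, 0, 0], 0], [[0, 0, -5], 0], [[0, 0, -30], 0], [[0, 0, -40], 0], [[0, 0, -40], 0], [[0, 0, 0], 0]], claw=40)

```text
t: 16.27
ee_pos: [412.8, 161.7, 366.1]
tool_rot: [3.137, -0.0, 1.775]
contact_force: [-0.1, -0.3, -0.9]
opening: 0.398
grip_force: 0.0
```

```bash
python3 plan.py 438.4 -374 300 -1.12 16;  python3 - <<'E'
from h import *
from fit import RT
s=read_camera('side');p=np.load('rail.npz')['p'];R,t=RT(*p)
cv2.imwrite('pics/a4.png',np.hstack([crop(s['frame'],280,185,330,275,6),crop(s['frame'],300,135,350,225,6)]))
for y in (-130,-120,-110): print(y,[proj(s,R@np.array(q)+t) for q in((0,y,70),(0,y+14.5,45.5),(0,y-14.5,45.5))])
E
```

```text
t 16.275 pos [412.8  161.71 366.06] rot [ 3.14 -0.    1.77] f [-0.07 -0.29 -0.92] q [ 0.32 -0.39  1.66  0.    1.87  0.11]
[[[-33.1,-5.2,4.1],0.181],[[-33.5,0.8,4.1],0.181],[[-32.8,6.8,4.1],0.181],[[-31.0,12.6,4.1],0.181],[[-28.3,18.0,4.1],0.181],[[-24.6,22.8,4.1],0.181],[[-20.1,26.9,4.1],0.181],[[-14.9,30.0,4.1],0.181],[[-9.3,32.2,4.1],0.181],[[-3.3,33.4,4.1],0.181],[[2.8,33.4,4.1],0.181],[[8.7,32.4,4.1],0.181],[[14.4,30.3,4.1],0.181],[[19.6,27.2,4.1],0.181],[[24.2,23.2,4.1],0.181],[[28.0,18.5,4.1],0.181]]
rail [395.32 251.08   1.77] [-0.02 -0.52 -0.95  0.04  0.43 -0.62  0.1  -0.39]
-130 [array([302.63, 240.81]), array([302.03, 253.36]), array([301.97, 240.5 ])]
-120 [array([302.65, 245.34]), array([302.04, 257.91]), array([301.99, 244.88])]
-110 [array([302.67, 249.93]), array([302.06, 262.51]), array([302.01, 249.32])]
```

View pics/a4.png

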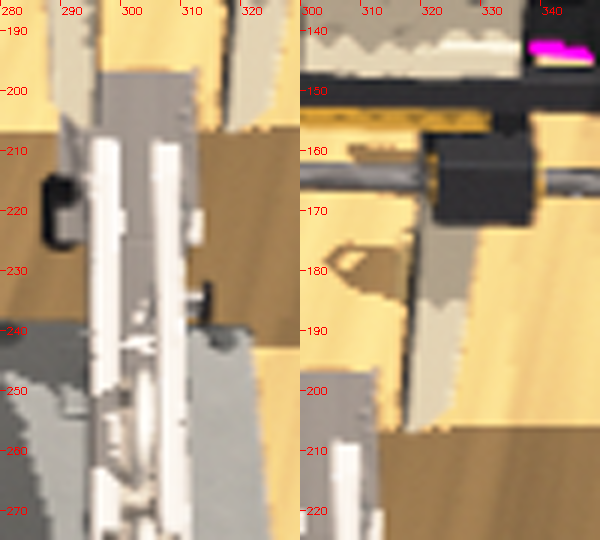

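The slot shows lock 1 inside with its shackle top at (302,246), i.e. y≈-118: past the pawl, upright. Now fetch lock 2.

Emit:
move_arm(commands=[[[-33.1, -5.2, 0], 0.181], [[-33.5, 0.8, 0], 0.181], [[-32.8, 6.8, 0], 0.181], [[-31, 12.6, 4], 0.181], [[-28.3, 18, 10], 0.181], [[-24.6, 22.8, 10], 0.181], [[-20.1, 26.9, 10], 0.181], [[-14.9, 30, 10], 0.181], [[-9.3, 32.2, 10], 0.181], [[-3.3, 33.4, 10], 0.181]])

```text
t: 17.68
ee_pos: [427.6, -174.3, 297.4]
tool_rot: [-3.141, 0.001, -0.041]
contact_force: [0.6, 0.4, 0.5]
opening: 0.404
grip_force: 0.0
```

```bash
python3 plan.py 438.4 -374 245 -1.13 7
```

```text
t 17.675 pos [ 427.59 -174.26  297.35] rot [-3.14  0.   -0.04] f [0.62 0.35 0.48] q [-0.44 -0.36  1.75  0.    1.75  1.17]
[[[2.7,28.4,7.5],0.156],[[7.1,27.7,7.5],0.156],[[11.3,26.2,7.5],0.156],[[15.2,24.2,7.5],0.156],[[18.8,21.5,7.5],0.156],[[21.9,18.4,7.5],0.156],[[24.5,14.7,7.5],0.156]]
```

Emit:
move_arm(commands=[[[2.7, 28.4, 7.5], 0.156], [[7.1, 27.7, 7.5], 0.156], [[11.3, 26.2, 7.5], 0.156], [[15.2, 24.2, 7.5], 0.156], [[18.8, 21.5, 7.5], 0.156], [[21.9, 18.4, 7.5], 0.156], [[24.5, 14.7, 7.5], 0.156], [[0, 0, 0], 0]])

```text
t: 18.68
ee_pos: [439.1, -373.6, 244.1]
tool_rot: [3.14, 0.003, -1.13]
contact_force: [0.7, 0.2, -0.4]
opening: 0.398
grip_force: 0.0
```

```bash
python3 plan.py 438.4 -374 180 -1.13 4
```

```text
t 18.675 pos [ 439.12 -373.63  244.08] rot [ 3.14  0.   -1.13] f [ 0.66  0.24 -0.41] q [-0.75 -0.1   1.62 -0.    1.63  1.95]
[[[0.0,0.2,16.0],0.0],[[0.0,0.2,16.0],0.0],[[0.0,0.2,16.0],0.0],[[0.0,0.2,16.0],0.0]]
```

Emit:
move_arm(commands=[[[0, 0.2, 16], 0], [[0, 0.2, 16], 0], [[0, 0.2, 16], 0], [[0, 0.2, 16], 0], [[0, 0, 0], 0]])

```text
t: 19.3
ee_pos: [438.7, -372.7, 180.8]
tool_rot: [3.141, 0.002, -1.127]
contact_force: [-0.1, -0.1, 0.7]
opening: 0.401
grip_force: 0.0
```

Emit:
move_arm(commands=[[[0, 0, 0], 0], [[0, 0, 0], 0], [[0, 0, 0], 0], [[0, 0, 0], 0], [[0, 0, 0], 0], [[0, 0, 0], 0]], claw=0, newtons=30)

```text
t: 20.05
ee_pos: [439.1, -373.3, 182.7]
tool_rot: [-3.142, -0.0, -1.127]
contact_force: [-0.2, -0.1, 3.2]
opening: 0.06
grip_force: 30.0
```

Emit:
move_arm(commands=[[[0, 0, -20], 0], [[0, 0, -50], 0], [[0, 0, -50], 0], [[0, 0, -50], 0], [[0, 0, 0], 0]])

```text
t: 20.68
ee_pos: [439.5, -373.6, 357.8]
tool_rot: [-3.139, -0.006, -1.127]
contact_force: [-0.0, -0.2, -2.0]
opening: 0.061
grip_force: 30.0
```

```bash
python3 plan.py 439.5 34.4 345 1.775 17; python3 -c "
from h import *
for n in('side','top'):
    cv2.imwrite(f'pics/b_{n}.png',read_camera(n)['frame'])
im=read_camera('side')['frame'][150:172,316:334].astype(float)
print((im[...,2]/(im[...,0]+1)).round(1)[::3])"
```

```text
t 20.675 pos [ 439.47 -373.55  357.84] rot [-3.14 -0.01 -1.13] f [-0.03 -0.16 -2.03] q [-0.75 -0.1   1.44  0.    1.8   1.95]
[[[-21.7,-10.3,0.8],-0.171],[[-19.6,-13.8,0.8],-0.171],[[-17.0,-17.0,0.8],-0.171],[[-13.8,-19.6,0.8],-0.171],[[-10.3,-21.7,0.8],-0.171],[[-6.5,-23.1,0.8],-0.171],[[-2.5,-23.9,0.8],-0.171],[[1.6,-23.9,0.8],-0.171],[[5.7,-23.3,0.8],-0.171],[[9.6,-22.0,0.8],-0.171],[[13.2,-20.1,0.8],-0.171],[[16.4,-17.5,0.8],-0.171],[[19.1,-14.5,0.8],-0.171],[[21.3,-11.1,0.8],-0.171],[[22.9,-7.3,0.8],-0.171],[[23.8,-3.3,0.8],-0.171],[[24.0,0.8,0.8],-0.171]]
[[2.  2.  1.6 1.5 1.7 1.8 1.8 1.8 1.8 1.8 1.7 1.7 1.7 1.7 1.8 1.8 1.8 1.8]
 [1.8 1.8 1.8 1.7 1.7 1.7 1.7 1.7 1.7 1.8 1.8 1.8 1.8 1.7 1.7 1.8 1.8 1.8]
 [1.8 1.8 1.7 1.7 1.7 1.7 1.7 1.7 1.8 1.8 1.8 1.8 1.7 1.7 1.8 1.8 1.8 1.8]
 [1.8 1.7 1.7 1.7 1.7 1.7 1.7 1.7 1.7 1.8 1.8 1.8 1.8 1.8 1.8 1.8 1.8 1.8]
 [1.7 1.7 1.7 1.7 1.7 1.7 1.6 1.5 1.6 1.8 1.8 1.7 1.8 1.8 1.8 1.8 1.8 1.8]
 [1.7 1.7 1.7 1.7 1.6 1.2 1.2 1.1 1.3 1.9 1.8 1.8 1.8 1.8 1.8 1.8 1.8 1.8]
 [1.7 1.7 1.7 1.6 1.1 1.2 1.2 1.2 1.4 1.8 1.8 1.8 1.8 1.8 1.8 1.8 1.8 1.8]
 [1.7 1.7 1.7 1.4 1.2 1.5 1.6 1.6 1.5 1.5 1.7 1.8 1.8 1.8 1.8 1.8 1.8 1.8]]
```

Lock 2 is lifted (its spot is empty). Carry it over while turning.

Emit:
move_arm(commands=[[[-21.7, -10.3, 0.8], -0.171], [[-19.6, -13.8, 0.8], -0.171], [[-17, -17, 0.8], -0.171], [[-13.8, -19.6, 0.8], -0.171], [[-10.3, -21.7, 0.8], -0.171], [[-6.5, -23.1, 0.8], -0.171], [[-2.5, -23.9, 0.8], -0.171], [[1.6, -23.9, 0.8], -0.171], [[5.7, -23.3, 0.8], -0.171], [[9.6, -22, 0.8], -0.171]])

```text
t: 22.08
ee_pos: [438.5, -132.4, 342.9]
tool_rot: [-3.14, 0.001, 0.588]
contact_force: [0.8, 0.3, -1.5]
opening: 0.059
grip_force: 30.0
```

```bash
python3 plan.py 438.7 34.3 335 1.775 8
```

```text
t 22.075 pos [ 438.47 -132.37  342.94] rot [-3.14  0.    0.59] f [ 0.84  0.35 -1.46] q [-0.35 -0.36  1.68  0.    1.83  0.63]
[[[11.6,-17.3,1.0],-0.148],[[14.0,-15.4,1.0],-0.148],[[16.1,-13.2,1.0],-0.148],[[17.9,-10.6,1.0],-0.148],[[19.3,-7.9,1.0],-0.148],[[20.2,-4.9,1.0],-0.148],[[20.7,-1.9,1.0],-0.148],[[20.8,1.2,1.0],-0.148]]
```

Emit:
move_arm(commands=[[[11.6, -17.3, 0], -0.148], [[14, -15.4, 0], -0.148], [[16.1, -13.2, 0], -0.148], [[17.9, -10.6, 0], -0.148], [[19.3, -7.9, 0], -0.148], [[20.2, -4.9, 0], -0.148], [[20.7, -1.9, 0], -0.148], [[20.8, 1.2, 0], -0.148], [[0, 0, 0], 0]])

```text
t: 23.2
ee_pos: [439.9, 34.1, 343.2]
tool_rot: [-3.14, -0.0, 1.769]
contact_force: [0.7, -0.9, -1.2]
opening: 0.061
grip_force: 30.0
```

```bash
python3 plan.py 438.7 34.0 306 1.775 5
```

```text
t 23.2 pos [439.89  34.09 343.19] rot [-3.14 -0.    1.77] f [ 0.66 -0.91 -1.19] q [ 0.02 -0.4   1.7   0.    1.84 -0.18]
[[[0.0,-0.2,7.4],-0.001],[[0.0,-0.2,7.4],-0.001],[[0.0,-0.2,7.4],-0.001],[[0.0,-0.2,7.4],-0.001],[[0.0,-0.2,7.4],-0.001]]
```

Emit:
move_arm(commands=[[[0, -0.2, 9], -0.006], [[0, -0.2, 9], 0], [[0, -0.2, 9], 0], [[0, -0.2, 6], 0], [[0, -0.2, 4], 0], [[0, 0, 0], 0]])

```text
t: 23.95
ee_pos: [439.2, 33.1, 307.3]
tool_rot: [-3.141, -0.0, 1.773]
contact_force: [-0.2, -0.1, -1.7]
opening: 0.062
grip_force: 30.0
```

Emit:
move_arm(commands=[[[0, 0, 1], 0], [[0, 0, 1], 0], [[0, 0, 0], 0]], newtons=5)

```text
t: 24.32
ee_pos: [439.2, 33.1, 305.5]
tool_rot: [3.142, 0.0, 1.773]
contact_force: [0.0, 1.0, -1.8]
opening: 0.069
grip_force: 5.0
```

Emit:
move_arm(commands=[[[0, 0, 1], 0], [[0, 0, 1], 0], [[0, 0, 0], 0]])

```text
t: 24.7
ee_pos: [439.3, 33.3, 304.1]
tool_rot: [3.14, -0.0, 1.773]
contact_force: [-0.3, 2.8, 4.7]
opening: 0.069
grip_force: 5.0
```

Emit:
move_arm(commands=[[[0, 0, 1], 0], [[0, 0, 1], 0], [[0, 0, 1], 0], [[0, 0, 1], 0], [[0, 0, 1], 0], [[0, 0, 1], 0], [[0, 0, 0], 0]], newtons=4)

```text
t: 25.58
ee_pos: [439.2, 33.1, 297.4]
tool_rot: [-3.142, -0.0, 1.773]
contact_force: [0.2, 2.5, 4.3]
opening: 0.07
grip_force: 4.0
```

Emit:
move_arm(commands=[[[0, 0, 0], 0], [[0, 0, 0], 0], [[0, 0, 0], 0], [[0, 0, 0], 0], [[0, 0, 0], 0]], claw=20)

```text
t: 26.2
ee_pos: [439.2, 33.1, 297.4]
tool_rot: [-3.142, 0.0, 1.773]
contact_force: [-0.3, 0.1, -0.3]
opening: 0.201
grip_force: 0.0
```

Run:
```python
from h import *
s=read_camera('side');cv2.imwrite('pics/c.png',s['frame'])
a=cv2.imread('pics/a1.png') # none
c=s['frame'].astype(int)
# crown search near columns 298..306: column-mean brightness by row
for v in range(180,212): print(v,c[v,297:309].sum(1)//3)
```

```text
180 [155 135 163 211 208 208 205 204 185 126 100  99]
181 [146 130 177 210 207 206 204 203 204 187 105 107]
182 [146 131 176 209 208 206 204 203 204 203 172 110]
183 [149 130 175 209 207 205 203 204 205 203 172 109]
184 [183 134 178 207 206 204 202 204 204 202 170 119]
185 [192 174 194 208 207 204 204 205 202 190 134 135]
186 [193 173 192 208 206 203 203 205 203 190 135 136]
187 [181 149 191 207 198 184 196 204 202 190 135 136]
188 [182 149 192 202 192 218 221 182 201 188 140 145]
189 [182 151 192 189 164 229 240 213 201 179 107 145]
190 [182 171 208 191 176 236 244 219 200 180 108 145]
191 [174 154 205 185 168 237 247 220 199 180 110 145]
192 [173 105 131 130 176 241 247 201 151 163 119 152]
193 [173  88 103 112 180 243 248 198 107 137 158 162]
194 [175 107 100 109 178 243 249 201 109 127 161 188]
195 [124 107 105 114 178 243 249 202 111 162 209 209]
196 [167 161 113 115 172 242 247 196 112 142 179 194]
197 [161 185 183 164 167 236 240 183 113 138 162 152]
198 [153 184 184 169 167 225 232 174 157 190 163 152]
199 [147 180 180 168 161 216 229 201 194 185 161 152]
200 [137 174 176 165 158 202 217 190 184 176 153 154]
201 [140 180 177 165 157 191 206 188 186 177 153 153]
202 [135 180 178 164 148 184 206 196 188 178 156 153]
203 [ 98 107 142 168 151 189 208 198 192 184 164 153]
204 [102 115 114 124 155 191 202 186 197 190 167 152]
205 [147 188 171 133 157 192 208 202 201 194 169 152]
206 [149 192 203 213 214 211 214 207 205 200 171 154]
207 [148 199 206 211 215 215 214 210 211 204 170 157]
208 [230 243 238 161 175 187 189 187 216 231 206 213]
209 [247 250 242 129 143 146 140 133 205 246 247 248]
210 [247 250 242 123 119 132 120 103 193 246 247 248]
211 [247 250 243 153 156 143 111 113 195 246 247 248]
```

Emit:
move_arm(commands=[[[0, 0, 0], 0], [[0, 0, 0], 0], [[0, 0, 0], 0], [[0, 0, 0], 0]], claw=0, newtons=55)

```text
t: 26.75
ee_pos: [439.2, 33.1, 297.5]
tool_rot: [3.142, 0.0, 1.773]
contact_force: [0.5, -0.4, 0.6]
opening: 0.06
grip_force: 55.0
```

Emit:
move_arm(commands=[[[3.8, 0, 1.7], 0], [[3.8, 0, 1.7], 0], [[3.8, 0, 1.7], 0], [[3.8, 0, 1.6], 0], [[0, 0, 0], 0]])

```text
t: 27.38
ee_pos: [436.1, 48.5, 290.8]
tool_rot: [3.141, -0.001, 1.774]
contact_force: [0.4, 2.5, 4.0]
opening: 0.055
grip_force: 55.0
```

Emit:
move_arm(commands=[[[2.8, 0, 1.1], 0], [[2.8, 0, 1.1], 0], [[2.8, 0, 1.1], 0], [[0, 0, 0], 0]])

```text
t: 27.88
ee_pos: [434.5, 56.4, 287.8]
tool_rot: [3.141, -0.0, 1.773]
contact_force: [0.1, -0.2, 7.0]
opening: 0.055
grip_force: 55.0
```

Good; slide on through the mouth and past the pawl.

Emit:
move_arm(commands=[[[2.8, 0, 1], 0], [[2.8, 0, 1], 0], [[2.8, 0, 1], 0], [[2.8, 0, 1], 0], [[0, 0, 0], 0]])

```text
t: 28.5
ee_pos: [432.3, 67.4, 283.7]
tool_rot: [3.141, -0.0, 1.773]
contact_force: [1.1, -0.1, 6.2]
opening: 0.052
grip_force: 55.0
```

Emit:
move_arm(commands=[[[3.8, 0, 1.4], 0], [[3.8, 0, 1.4], 0], [[3.8, 0, 1.4], 0], [[3.8, 0, 1.4], 0], [[0, 0, 0], 0]])

```text
t: 29.12
ee_pos: [429.3, 82.4, 278.1]
tool_rot: [3.141, -0.0, 1.773]
contact_force: [0.9, 1.8, 5.9]
opening: 0.054
grip_force: 55.1
```

Emit:
move_arm(commands=[[[3.8, 0, 1.4], 0], [[3.8, 0, 1.4], 0], [[3.8, 0, 1.4], 0], [[3.8, 0, 1.4], 0], [[0, 0, 0], 0]])

```text
t: 29.75
ee_pos: [426.2, 97.3, 272.6]
tool_rot: [3.141, -0.0, 1.773]
contact_force: [2.1, 0.5, 7.0]
opening: 0.054
grip_force: 55.0
```

Emit:
move_arm(commands=[[[3.8, 0, 1.4], 0], [[3.8, 0, 1.4], 0], [[3.8, 0, 1.4], 0], [[2.8, 0, 1], 0], [[0, 0, 0], 0]])

```text
t: 30.38
ee_pos: [423.4, 111.2, 267.4]
tool_rot: [3.141, -0.0, 1.773]
contact_force: [0.9, 0.2, 6.3]
opening: 0.053
grip_force: 55.1
```

Emit:
move_arm(commands=[[[1.9, 0, 0.7], 0], [[1.9, 0, 0.7], 0], [[1.9, 0, 0.7], 0], [[1.9, 0, 0.7], 0], [[0, 0, 0], 0]])

```text
t: 31.0
ee_pos: [421.9, 118.5, 264.7]
tool_rot: [3.141, -0.0, 1.773]
contact_force: [0.6, 0.2, 6.5]
opening: 0.055
grip_force: 55.1
```

Emit:
move_arm(commands=[[[1.9, 0, 0.7], 0], [[1.9, 0, 0.7], 0], [[1.9, 0, 0.7], 0], [[1.9, 0, 0.7], 0], [[0, 0, 0], 0]])

```text
t: 31.62
ee_pos: [420.4, 125.9, 261.9]
tool_rot: [3.141, -0.0, 1.773]
contact_force: [0.5, -0.9, 7.7]
opening: 0.057
grip_force: 55.1
```

Emit:
move_arm(commands=[[[1.9, 0, 0.7], 0], [[1.9, 0, 0.7], 0], [[1.9, 0, 0.6], 0], [[0, 0, 0], 0]])

```text
t: 32.12
ee_pos: [419.2, 131.5, 259.9]
tool_rot: [3.141, -0.0, 1.773]
contact_force: [-0.6, 0.3, 7.2]
opening: 0.058
grip_force: 55.0
```

Emit:
move_arm(commands=[[[1.9, 0, 0.7], 0], [[1.9, 0, 0.6], 0], [[0, 0, 0], 0]])

```text
t: 32.5
ee_pos: [418.3, 135.2, 258.4]
tool_rot: [3.141, -0.0, 1.773]
contact_force: [-0.5, -0.7, 5.5]
opening: 0.051
grip_force: 55.0
```

Emit:
move_arm(commands=[[[1.9, 0, 0.7], 0], [[1.9, 0, 0.6], 0], [[0, 0, 0], 0]])

```text
t: 32.88
ee_pos: [417.6, 138.8, 257.1]
tool_rot: [3.141, 0.0, 1.773]
contact_force: [0.4, -1.8, 6.7]
opening: 0.057
grip_force: 55.0
```

Emit:
move_arm(commands=[[[1.4, 0, 0.5], 0], [[1.4, 0, 0.5], 0], [[0, 0, 0], 0]])

```text
t: 33.25
ee_pos: [417.1, 141.1, 256.0]
tool_rot: [3.141, 0.001, 1.772]
contact_force: [1.5, -6.6, 5.6]
opening: 0.054
grip_force: 55.1
```

Emit:
move_arm(commands=[[[1.4, 0, 0.5], 0], [[1.4, 0, 0.5], 0], [[0, 0, 0], 0]])

```text
t: 33.62
ee_pos: [417.1, 142.7, 255.8]
tool_rot: [3.14, 0.004, 1.771]
contact_force: [3.7, -16.8, 11.6]
opening: 0.053
grip_force: 55.0
```

Emit:
move_arm(commands=[[[1.4, 0, 0.5], 0], [[1.4, 0, 0.5], 0], [[0, 0, 0], 0]])

```text
t: 34.0
ee_pos: [417.1, 144.6, 256.2]
tool_rot: [3.138, 0.006, 1.77]
contact_force: [6.0, -26.4, 22.9]
opening: 0.058
grip_force: 55.0
```

Emit:
move_arm(commands=[[[-1.9, 0, 0], 0], [[0, 0, 0], 0]])

```text
t: 34.25
ee_pos: [417.2, 143.5, 255.6]
tool_rot: [3.139, 0.004, 1.771]
contact_force: [3.8, -18.8, 17.4]
opening: 0.055
grip_force: 55.0
```

Run:
```python
from h import *
from fit import RT
s=read_camera('side');cv2.imwrite('pics/d.png',s['frame']);p=np.load('rail.npz')['p'];R,t=RT(*p)
s0=cv2.imread('pics/side0.png').astype(int);c=s['frame'].astype(int)
print(sense())
for y in (-56,-46,-36): print(y,[proj(s,R@np.array(q)+t) for q in((0,y+18,50),(0,y,70),(0,y+24,40.5),(0,y+24,0),(0,y+24,20))])
for v in range(266,322): print(v,s0[v,299:306].sum(1)//3,c[v,299:306].sum(1)//3)
```

```text
rail [395.32 251.08   1.77] [-0.02 -0.52 -0.95  0.04  0.43 -0.62  0.1  -0.39]
{'t': 34.4, 'qpos': array([ 0.28, -0.42,  1.86, -0.  ,  1.7 ,  0.08]), 'qvel': array([ 0.,  0., -0.,  0., -0.,  0.]), 'tau': array([  8.16, -20.36, -51.75,   5.72,  -0.31,   0.02]), 'ee_pos': array([417.2 , 143.56, 255.65]), 'tool_rot': array([3.14, 0.  , 1.77]), 'contact_force': array([  3.5 , -18.52,  17.87]), 'wrist_torque': array([-3.5 , -0.85,  0.07]), 'grip_force': 55.025804625211094, 'opening': 0.05253572312454488}
-56 [array([302.29, 289.22]), array([302.8 , 275.78]), array([302.05, 294.24]), array([301.01, 302.4 ]), array([301.51, 298.45])]
-46 [array([302.31, 294.26]), array([302.82, 280.77]), array([302.07, 299.3 ]), array([301.02, 307.31]), array([301.53, 303.43])]
-36 [array([302.33, 299.38]), array([302.85, 285.84]), array([302.09, 304.42]), array([301.03, 312.29]), array([301.54, 308.48])]
266 [232 171 151 152 149 150 152] [241 214 193 204 247 253 240]
267 [232 170 150 151 151 150 151] [240 211 184 196 247 253 239]
268 [230 169 151 152 150 151 152] [239 205 184 193 247 253 238]
269 [231 171 1
[... 2649 characters left out ...]
56]
311 [122 123 121 118 120 121 119] [129 129 128 126 125 126 125]
312 [116 118 119 119 117 118 117] [123 124 125 125 123 124 123]
313 [116 117 117 119 118 115 113] [122 122 123 124 125 121 122]
314 [88 91 93 93 95 94 94] [ 94  96  99  99  99 100  99]
315 [135 142 107  67  65  64  69] [142 148 112  71  67  66  75]
316 [207 228 207 101  65  66 104] [217 234 215 108  68  71 110]
317 [121 119 120 111  92 102 120] [127 125 127 117  97 107 126]
318 [111 152 186 179 179 205 137] [116 159 195 188 190 214 143]
319 [122 162 191 210 225 229 230] [128 169 202 219 231 235 236]
320 [126 144 148 143 144 162 160] [133 152 155 150 150 172 168]
321 [121 118 138 191 228 225 160] [128 125 146 199 234 232 168]
```

Emit:
move_arm(commands=[[[-1.2, 0, -0.5], 0], [[0, 0, 0], 0]])

```text
t: 34.65
ee_pos: [417.2, 142.8, 255.6]
tool_rot: [3.139, 0.003, 1.771]
contact_force: [2.9, -14.1, 14.4]
opening: 0.058
grip_force: 55.0
```

Emit:
move_arm(commands=[[[0, 0, -0.8], 0], [[0, 0, 0], 0]])

```text
t: 34.9
ee_pos: [417.0, 142.9, 255.9]
tool_rot: [3.14, 0.002, 1.772]
contact_force: [3.5, -12.7, 8.9]
opening: 0.056
grip_force: 55.0
```

Emit:
move_arm(commands=[[[0, 0, 0], 0], [[0, 0, 0], 0], [[0, 0, 0], 0], [[0, 0, 0], 0]], claw=20)

```text
t: 35.4
ee_pos: [416.4, 144.1, 255.0]
tool_rot: [-3.141, -0.0, 1.773]
contact_force: [0.3, 0.2, 0.2]
opening: 0.199
grip_force: 0.0
```

Emit:
move_arm(commands=[[[0, 0, -10], 0], [[0, 0, -40], 0], [[0, 0, -50], 0], [[0, 0, -30], 0], [[0, 0, 0], 0]])

```text
t: 36.02
ee_pos: [416.8, 144.1, 388.0]
tool_rot: [3.138, -0.0, 1.773]
contact_force: [0.2, 0.2, -0.6]
opening: 0.202
grip_force: 0.0
```

Run:
```python
from h import *
from fit import RT
s=read_camera('side');cv2.imwrite('pics/e.png',s['frame']);p=np.load('rail.npz')['p'];R,t=RT(*p)
c=s['frame'].astype(int)
print(sense()["contact_force"])
for y in (-131,-83,-35): print(y,[proj(s,R@np.array(q)+t) for q in((0,y,70),(0,y+24,40.5),(0,y-24,40.5),(0,y+14,56))])
for v in range(224,316): print(v,c[v,297:308].sum(1)//3)
```

```text
rail [395.32 251.08   1.77] [-0.02 -0.52 -0.95  0.04  0.43 -0.62  0.1  -0.39]
[-0.75  0.87 -0.05]
-131 [array([302.63, 240.36]), array([301.91, 258.39]), array([301.83, 237.19]), array([302.29, 250.16])]
-83 [array([302.74, 262.62]), array([302.  , 280.93]), array([301.91, 258.39]), array([302.39, 272.63])]
-35 [array([302.85, 286.35]), array([302.09, 304.94]), array([302.  , 280.93]), array([302.49, 296.57])]
224 [242 247 239 143 144 146 146 144 165 220 243]
225 [242 247 239 148 153 152 154 154 170 219 243]
226 [243 246 239 147 147 147 149 151 166 219 243]
227 [242 243 229 147 149 147 149 150 165 218 243]
228 [243 243 229 148 147 148 150 151 163 217 243]
229 [243 243 230 148 148 147 148 151 162 216 243]
230 [243 243 230 147 148 147 149 151 158 212 244]
231 [243 243 230 149 147 147 147 149 157 211 243]
232 [243 243 229 148 148 146 147 142 142 207 243]
233 [243 243 229 148 149 145 147 141 136 203 243]
234 [243 243 228 149 148 147 149 151 136 191 243]
235 [243 243 229 149 148 147 178 187 122 201 243]
236 [243 243 229 142 139 183 206 145 118 198 243]
237 [243 241 230 159 150 211 237 208
[... 3202 characters left out ...]
02 214 216]
302 [172 179 195 205 217 222 223 220 218 216 218]
303 [167 174 197 210 219 223 225 224 223 220 223]
304 [150 140 187 201 212 220 221 220 222 221 226]
305 [148  89 112 136 145 150 152 154 155 165 162]
306 [149  94 101 102 120 128 111 108 108 116 109]
307 [153  91 113 119 105 101 105 134 130  96  95]
308 [150  77  64  60  43  48  50  42  34  61  92]
309 [151  53  31  43  65  88  86  55  38  31  85]
310 [152  64  54 105 161 197 190 122 106  67  86]
311 [179 119 122 121 119 119 118 120 117 144 159]
312 [156 115 114 117 119 118 115 115 115 115 115]
313 [139 115 116 115 117 117 116 114 114 115 115]
314 [76 83 87 90 91 93 93 95 94 97 99]
315 [ 64  94 134 139 106  67  63  62  68 101 122]
```

Emit:
move_arm(commands=[[[0, 0, 50], 0], [[0, 0, 50], 0], [[0, 0, 22], 0], [[0, 0, 7], 0], [[0, 0, 0], 0]])

```text
t: 36.8
ee_pos: [416.8, 144.0, 257.2]
tool_rot: [3.141, -0.0, 1.773]
contact_force: [-0.1, 0.1, 0.3]
opening: 0.201
grip_force: 0.0
```

Emit:
move_arm(commands=[[[0, 0, 0], 0], [[0, 0, 0], 0], [[0, 0, 0], 0], [[0, 0, 0], 0]], claw=0)

```text
t: 37.3
ee_pos: [416.9, 144.2, 257.3]
tool_rot: [3.14, -0.0, 1.773]
contact_force: [0.9, 0.2, 7.3]
opening: 0.051
grip_force: 55.0
```

Emit:
move_arm(commands=[[[0.9, 0, 0.3], 0], [[0, 0, 0], 0]])

```text
t: 37.55
ee_pos: [416.7, 144.8, 257.2]
tool_rot: [3.139, 0.0, 1.773]
contact_force: [0.8, -1.9, 7.9]
opening: 0.057
grip_force: 55.0
```

Emit:
move_arm(commands=[[[0.9, 0, 0.3], 0], [[0, 0, 0], 0]])

```text
t: 37.8
ee_pos: [416.7, 145.4, 257.2]
tool_rot: [3.139, 0.001, 1.772]
contact_force: [1.9, -5.3, 11.1]
opening: 0.057
grip_force: 55.0
```

Emit:
move_arm(commands=[[[0.9, 0, 0.2], 0], [[0, 0, 0], 0]])

```text
t: 38.05
ee_pos: [416.7, 145.9, 257.3]
tool_rot: [3.139, 0.002, 1.772]
contact_force: [0.5, -8.3, 12.0]
opening: 0.053
grip_force: 55.0
```

Emit:
move_arm(commands=[[[1.0, 0, 0], 0], [[0, 0, 0], 0]])

```text
t: 38.3
ee_pos: [416.6, 146.6, 257.3]
tool_rot: [3.138, 0.003, 1.772]
contact_force: [2.3, -11.0, 12.9]
opening: 0.056
grip_force: 55.0
```

Run:
```python
from h import *
s=read_camera('side');cv2.imwrite('pics/f.png',s['frame'])
e=cv2.imread('pics/e.png');d=cv2.imread('pics/d.png')
for nm,im in(('d',d),('e',e),('f',s['frame'])):
    g=im.astype(float).sum(2)/3
    out=[]
    for lo,hi,c0,c1 in((300,309,300,304),(277,284,300,302),(255,260,300,302)):
        col=g[lo:hi,c0:c1].mean(1);out.append(col.round(0))
    print(nm,*out)
```

```text
d [137. 144. 190. 226. 228. 219. 128. 119.  93.] [126. 164. 222. 224. 218. 175. 190.] [141. 212. 233. 230. 203.]
e [133. 162. 217. 220. 214. 146. 116. 108.  51.] [155. 212. 216. 210. 184. 182. 174.] [185. 223. 220. 184. 191.]
f [138. 143. 190. 228. 226. 211. 125. 118.  69.] [127. 165. 224. 223. 207. 199. 186.] [142. 226. 232. 225. 206.]
```

Emit:
move_arm(commands=[[[0, 0, 0], 0], [[0, 0, 0], 0], [[0, 0, 0], 0], [[0, 0, -10], 0], [[0, 0, -40], 0], [[0, 0, -50], 0], [[0, 0, -30], 0], [[0, 0, 0], 0], [[0, 0, 0], 0]], claw=20)

```text
t: 39.48
ee_pos: [415.7, 147.6, 384.8]
tool_rot: [-3.141, 0.0, 1.773]
contact_force: [1.0, 0.3, -0.8]
opening: 0.199
grip_force: 0.0
```

Run:
```python
from h import *
from fit import RT
s=read_camera('side');cv2.imwrite('pics/g.png',s['frame']);p=np.load('rail.npz')['p'];R,t=RT(*p)
for nm,im in(('e',cv2.imread('pics/e.png')),('g',s['frame'])):
    g=im.astype(float).sum(2)/3
    print(nm,*[g[lo:hi,c0:c1].mean(1).round(0) for lo,hi,c0,c1 in((300,309,300,304),(277,284,300,302),(254,260,300,302),(233,239,302,305),(257,262,303,306),(279,284,303,306))])
# subpixel row of front edge by gradient -> y
g=s['frame'].astype(float).sum(2)/3
from scipy.optimize import brentq
for lo,hi,c0,c1 in((302,307,300,303),(279,282,300,302),(256,259,300,302)):
    a=g[lo:hi+1,c0:c1].mean(1);m=(a.max()+a.min())/2;i=np.where(a>m)[0][-1];row=lo+i+(a[i]-m)/(a[i]-a[i+1])
    print(row,brentq(lambda y:proj(s,R@np.array((0,y,40.5))+t)[1]-row,-220,20)-24)
# pawl: compare to initial
a=cv2.imread('pics/side0.png').astype(int);b=s['frame'].astype(int)
q=proj(s,R@np.array((-8,-170,45))+t);print(q);u,v=q.astype(int)
print(np.abs(a-b)[v-8:v+9,u-6:u+14].sum(2)//3)
```

```text
rail [395.32 251.08   1.77] [-0.02 -0.52 -0.95  0.04  0.43 -0.62  0.1  -0.39]
e [133. 162. 217. 220. 214. 146. 116. 108.  51.] [155. 212. 216. 210. 184. 182. 174.] [131. 185. 223. 220. 184. 191.] [145. 149. 171. 178. 219. 232.] [199. 201. 213. 231. 236.] [221. 215. 191. 214. 230.]
g [134. 162. 217. 220. 214. 147. 116. 109.  50.] [154. 212. 217. 210. 183. 179. 174.] [131. 185. 224. 220. 186. 191.] [145. 150. 171. 181. 224. 233.] [200. 198. 211. 229. 235.] [222. 216. 193. 219. 231.]
304.7142857142857 -35.42912972557069
280.44848484848484 -83.99555835000425
257.45215311004785 -133.0635832195876
[305.84 229.79]
[[ 0  0  4  2  0  2  0  0  0  1  0  1  2  2  2  1  0  2  1  2]
 [ 0  1  1  2  1  1  1  0  1  1  0  2  3  1  3  2  1  1  1  0]
 [ 0  1  3  1  1  1  0  1  0  1  0  0  2  0  2  1  1  2  2  1]
 [ 1  1  1  2  1  0  2  1  0  1  1  1  1  1  0  1  1  1  0  1]
 [ 1  0  1  2  2  1  3  0  1  1  1  1  0  0  0  0  0  2  1  0]
 [ 1  1  0  1  1  2  0  1  0  1  1  1  0  0  2  1  1  2  1  2]
 [ 2  0  0  2  1  1  1  1  0  1  0  2  1  2  3  2  2  2  1  3]
 [ 1  2  2  1  0  2  1  1  0  1  1  2  2  2  0  1  2  0  1  1]
 [ 1  0  1  0  2  1  0  2  1  0  0  1  1  1  0  1  1  1  2  1]
 [ 1  3  3  2  3  2  2  1  1  1  1  1  1  1  1  1  1  2  0  2]
 [ 0  2  1  1  2  1  2  0  0  0  1  1  0  2  0  0  0  1  0  0]
 [ 1  1  0  2  1  2  2  0  0  1  0  1  3  1  0  0  1  1  1  0]
 [ 0  0  2  0  1  1  0  1  1  1  1  2  1  3  2  2  2  0  2  1]
 [ 2  1  0  0  2  0  2  0  1  0  1  1  2  2  1  1  2  3  1  2]
 [ 1  2  1  0  1  3  0  1  0  0  1  1  2  2  1  1  2  1  2  1]
 [ 0  5  5 37 40 15  1  1  1  0  1  0  1  1  0  3  0  1  0  0]
 [ 2  3  4 13  8 52  9  6  1  0  1  1  1  1  3  0  0  2  0  1]]
```

```bash
python3 -c "
from plant import r
print(r.hand_in())"
```

```text
the job is handed in; nothing more can be done
None
```

I loaded both large padlocks and pushed the row down against the stop, then let go and handed the job in at about 39.5 s; the hand-in returned no verdict. By the side camera the row stands about 48 to 49 mm apart and the pawl looks as it did at the start, but one push reached about 33 N at the wrist, so the 30 N limit on the stop may have been passed, and I inferred rather than measured that the lowest padlock still touches the pad.

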